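Seat a battery pack in the charging dock and snap the seesaw catch over

ROBOT

A 6-joint arm with a two-finger parallel gripper is mounted at the origin on a cart in front of the work surface, level with it; the furniture and walls round the work are solid. World frame = base frame: x ahead of the robot, y to its left, z up, the work surface at z = 0. Lengths are in m, angles in rad, forces in N, time in s.
With the tool pointing down it reaches from about 0.35 to 0.775 m from the base axis. Payload 5.5 kg.
Tool frame: the origin (TCP) lies between the finger pads; the fingertips stand env.nose_length ahead of it and the grasp point (between the pads) lies 8 mm behind it (env.nose_length is the distance from the TCP to the fingertips, in m); z points along the fingers, y is the direction in which the jaws open and shut (so a half turn about z gives the same grasp; the last joint's range is limited). The gripper opens to 85 mm and grips with 20 to 120 N. Pads are 22 mm wide; open, the fingers measure 114 mm over their backs; the gripper's body (76 mm by 85 mm) begins 54 mm behind the grasp point. The pads swing forward as they close: fully open they stand 13 mm farther back than shut.
Start: joints at [-1.333, 0.313, 0.046, 1.304, 0, 1.431], TCP at [0.212, -0.534, 0.242] pointing down, gripper open.
Joint ranges: [-2.76, 2.76], [-0.86, 1.69], [-1.03, 1.26], [-2.2, 2.34], [-1.47, 1.5], [-3.14, 3.14]. Speed limits (rad/s): [2.57, 2.57, 3.14, 3.14, 3.14, 3.14].

INTERFACE

Orientations are given as a unit quaternion [w, x, y, z].
In Python, from workcell import env gives the robot as it stands. The module is installed in compiled form; this text tells all that it offers.
- The arm moves only by the shell command python3 -m creep 'ROWS' [FORCE]. ROWS is a JSON object of lists of equal length, an entry for each row: "hand": the finger opening in mm, from 0 to 85.4; "delta_pos": the shift along the tool's x, y, z scaled (see below), a list of three; "turn": the turn about the tool's z scaled (see below). In form: {"hand": [hand, ...], "delta_pos": [[dx, dy, dz], ...], "turn": [turn, ...]}. A call has exactly 5 rows; each row shifts and turns the commanded pose from where the row before left it, along the tool's axes as they then stand; what a row does not reach is not made up. The controller multiplies each number of a shift by 0.8 m and each number of a turn by 5 degrees. A row lasts 1/12 s, in which the tool goes at most 41.7 mm and 7.16 degrees, less where a joint would pass 70% of its speed; a pose out of reach is approached as far as the arm can. A call with a number of a shift or a turn outside -1 to 1 is refused whole. A call with a gripper value outside its range is refused whole. The fingers move at their own pace and stop on an object; FORCE is the grip in N (left out, the last holds). Time passes only in rows, so rows that do not move let the fingers close, or fill a call up. It gives the time, the measured TCP pose, the force and the opening at its end, in the units of the state.
- env.get_state(): the state, without advancing time (a new reading comes with each control period).
- env.read_camera(name): name is "side" or "top"; returns a dict with "pixels" (480x640x3 uint8, red, green, blue), "depth" (480x640 float32, m along the optical axis (not along the pixel's ray), 0 where there is no reading), "fx", "fy", "cx", "cy" (pixels), "origin" and "orientation" of the camera in the world. Camera axes: x right, y down, z forward; pixel columns grow to the right and rows downward; lengths in m; the calibration is good to about 2 mm. A picture is of the moment at which its call begins.
- env.hand_in(): hands the job in, once; it reports no verdict.
Trained networks look in the newest picture that a camera, given by its name, has taken for a name from the list of things; names that differ only in an ending like _2 or _b are one class to them, and where a whole thing is asked for, a point or a joint stands for the part that bears it (a point fixed in the world has none). Each returns a list of dicts, best first, with "score" (0 to 1); they miss things now and then, are a little off and sometimes report something else, mostly with a low value. They report only what shows in the picture. A call takes as long as a camera call. They do not tell look-alikes from the thing itself.
- env.find_in(camera, target): "location" ([row, column] in pixels, amid what is visible of it).
- env.pinpoint(camera, target): "location" ([row, column] in pixels: a listed point, or the origin of a listed thing).
The state is a dict: "clock": time; "joint_pos": joint angles; "qvel": joint speeds; "tau": joint torques, N m; "tcp_pos": TCP position; "orientation": TCP orientation; "wrist_force": force on the tool from outside, world axes, zero at the start; "ft_torque": the same for the moment, N m; "finger_gap": finger opening in m.
Only numpy, scipy, OpenCV 4.12 (cv2) and the standard library are available. Lean on these libraries where they do the work, as an engineer would, in place of code of your own. Each camera call takes 0.05 s, during which the arm holds its last target.

TASK

With the gripper closed, gently push the battery pack along the charging dock until it is fully home against the sprung contacts inside the latch unit. Then press the red paddle of the seesaw catch down past its centre so that it snaps over and its tooth stands up behind the pack. Do not force anything, and leave the other things on the bench alone.

Things in the scene. Friction and masses are not known exactly. Their poses are not given: they have to be found in the camera images.
- dock: Fixed charging dock: aluminium plate 212x126x5 mm with two white runners for the pack (tops 30 mm above the bench, 18 mm groove between). Origin on the bench under mid groove; z up, +x = push direction (about world +y, the robot's left). Plate x -90..122, y -97..29 mm. A grey latch unit is clamped on it, up to h = 18 mm either way along x; h is not reported: find it by feel.
- rear_mid (a point): Fixed point on the dock at dock x = y = 0, 30 mm above the bench: rear face of a seated pack if h = 0; really h (-18..18 mm) further along x. Ahead of the seated rear face: from 5 mm the latch unit's flares, from 25 mm its cheeks (66 mm high, 39 mm apart inside, lips over the pack's top edges), from 28 mm its side box (58 mm high, y -26..-88 mm), at 78 mm the sprung contacts.
- paddle_mid (a point): Fixed point on the dock (x -6, y -76, z 39 mm): top centre of the catch's red ribbed paddle, open, if h = 0; really h further along x, so 61 mm behind (dock -x) the origin of a seated pack. Paddle 34 mm along x, 26 along y; top 39 mm above the bench open, 21 snapped over. Pivot along x at y -36, z 16 mm. 6 mm steel tooth in the groove, 3 mm behind the seated rear face.
- pack: Battery pack, hard box 36 mm wide, 78 long, 30 high, 0.15 to 0.25 kg, loose on the runners. Origin on its underside, z up. +y points to its plain rear end (about dock -x), the face to push, 55 mm from the origin; front face, with leads, 23 mm the other way. Sliding takes 1 to 3 N; the contacts then add 2.5 N per mm for 4 mm, then are hard. Let go, they carry it back until almost free: home.
- catch (a joint): Angle (rad) of the seesaw catch: 0 open (paddle up, tooth 1.5 mm below the runner tops), 0.44 snapped over (paddle down, tooth 13 mm above them). Driven away from its centre, 0.22, to both ends: the paddle takes about 7 N down at first, less towards the centre, then runs on by itself. If the pack is not home, its underside blocks the tooth and the paddle at about 0.04.
- flush_cutters: Bystander: blue-handled cutters, 114 mm, lying on the bench to the right.
- spare_motor_2: Bystander: small white motor, 67 mm with its lead, lying on the bench to the left.
- solder_reel: Bystander: blue reel, 65 mm, lying on the bench to the right.
There are look-alikes about, which are no part of the job. There is more than one size of the pack; the one meant has the size given above.

How it is judged:
By the outcome, as a careful person would: the job done as asked, in the order asked, and still so for the second after the job is handed in, with the robot touching nothing.
It also fails if it takes over 69 s, if anything falls off the work surface, if the arm or the gripper's body presses on something with over 40 N, if the wrist force passes 120 N, or if a joint passes its speed limit or range.

## Working session

There is one attempt and no reset: what is moved stays moved. The work goes in short steps, Python scripts to look and compute and a shell command to move; the robot and the scene stay as the last step left them, time stands still between calls to the robot, and variables do not carry over. Pictures are saved under pics/ and viewed, and the job is handed in when it is done.

```bash
mkdir -p pics
cat > h.py <<'E'
import numpy as np, cv2
from scipy.spatial.transform import Rotation as R
from workcell import env
def rot(q): return R.from_quat([q[1],q[2],q[3],q[0]])
def w(c,r,col,d=None):
    r=float(r);col=float(col)
    if d is None:
        p=c['depth'][int(r)-1:int(r)+2,int(col)-1:int(col)+2]; p=p[p>0]; d=np.median(p) if len(p) else np.nan
    return np.array(c['origin'])+rot(c['orientation']).apply([(col-c['cx'])/c['fx']*d,(r-c['cy'])/c['fy']*d,d])
def proj(c,P):
    v=rot(c['orientation']).inv().apply(np.array(P)-c['origin']); return [v[1]/v[2]*c['fy']+c['cy'],v[0]/v[2]*c['fx']+c['cx']]
def onplane(c,r,col,z):
    o=np.array(c['origin']);v=rot(c['orientation']).apply([(col-c['cx'])/c['fx'],(r-c['cy'])/c['fy'],1]); return o+v*(z-o[2])/v[2]
def save(c,n): cv2.imwrite('pics/'+n,c['pixels'][:,:,::-1])
E
python3 - <<'E'
from h import *
s=env.get_state();print({k:np.round(v,3) for k,v in s.items()},env.nose_length)
for n in('top','side'):
    c=env.read_camera(n);save(c,n+'0.png');print(n,c['origin'],c['orientation'],c['fx'])
    for t in('dock','pack','rear_mid','paddle_mid','catch'):
        for f in('find_in','pinpoint'):
            try:
                for d in getattr(env,f)(n,t)[:3]: print(t,f,np.round(d['location']),round(d['score'],2),np.round(w(c,*d['location']),3))
            except Exception as e: print(t,f,e)
E
```

```text
{'clock': np.float64(0.0), 'joint_pos': array([-1.333,  0.314,  0.045,  1.304,  0.   ,  1.431]), 'qvel': array([-0.001, -0.002,  0.001,  0.001,  0.001, -0.001]), 'tau': array([ 0.0000e+00, -4.8063e+01,  2.9853e+01,  1.9000e-02, -0.0000e+00,
        0.0000e+00]), 'tcp_pos': array([ 0.212, -0.534,  0.241]), 'orientation': array([-0.001,  0.982,  0.188, -0.   ]), 'wrist_force': array([-0.126, -0.299, -0.545]), 'ft_torque': array([-0.06 , -0.001,  0.002]), 'finger_gap': np.float64(0.086)} 0.011
top [0.39601494 0.02215968 1.0047767 ] [-0.03026382  0.71427018 -0.69841565  0.03343347] 498.18878382018096
dock find_in [243. 336.] 0.86 [ 0.489 -0.009  0.007]
dock pinpoint [263. 337.] 0.68 [ 0.446 -0.01   0.049]
dock pinpoint [224. 335.] 0.28 [ 0.529 -0.005  0.007]
pack find_in [269. 237.] 0.8 [0.432 0.185 0.022]
pack find_in [262. 366.] 0.76 [ 0.45  -0.065  0.061]
pack pinpoint [270. 245.] 0.9 [0.431 0.17  0.022]
pack pinpoint [264. 359.] 0.88 [ 0.445 -0.051  0.06 ]
pack pinpoint [262. 334.] 0.25 [ 0.452 -0.006  0.005]
rear_mid find_in [246. 336.] 0.88 [ 0.482 -0.007  0.019]
rear_mid pinpoint 
[... 498 characters left out ...]
0.38  0.324 0.018]
dock pinpoint [261. 349.] 0.57 [0.421 0.071 0.063]
pack find_in [318. 324.] 0.82 [0.419 0.194 0.02 ]
pack find_in [246. 321.] 0.7 [0.505 0.013 0.037]
pack find_in [230. 356.] 0.58 [ 0.447 -0.041  0.06 ]
pack pinpoint [317. 324.] 0.71 [0.419 0.192 0.021]
pack pinpoint [238. 355.] 0.62 [ 0.443 -0.025  0.053]
rear_mid find_in [266. 336.] 0.84 [0.452 0.058 0.031]
rear_mid pinpoint [250. 351.] 0.82 [ 0.455 -0.042  0.004]
paddle_mid find_in [266. 334.] 0.82 [0.452 0.072 0.042]
paddle_mid pinpoint [241. 318.] 0.76 [0.517 0.003 0.039]
catch find_in [244. 321.] 0.7 [0.507 0.008 0.037]
catch pinpoint it knows: dock, flush_cutters, pack, paddle_mid, rear_mid, solder_reel, spare_motor
```

Run:
```python
import cv2
a=cv2.imread('pics/top0.png');b=cv2.imread('pics/side0.png')
cv2.imwrite('pics/top0c.png',cv2.resize(a[180:320,200:400],None,fx=4,fy=4,interpolation=cv2.INTER_CUBIC))
cv2.imwrite('pics/side0c.png',cv2.resize(b[190:390,230:470],None,fx=3,fy=3,interpolation=cv2.INTER_CUBIC))
```

```text
(no output)
```

View pics/top0.png

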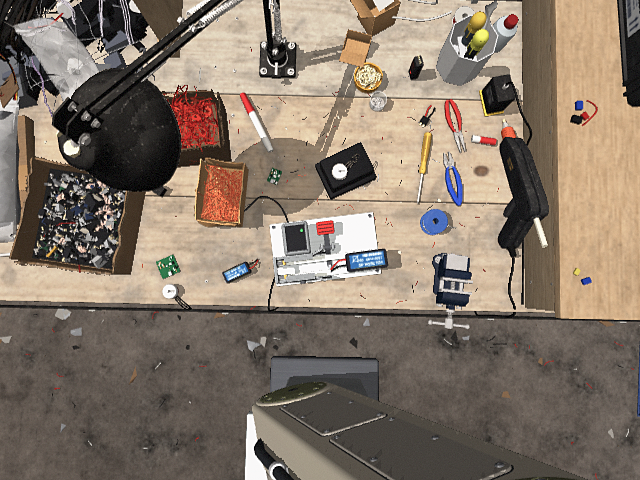

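View pics/top0c.png

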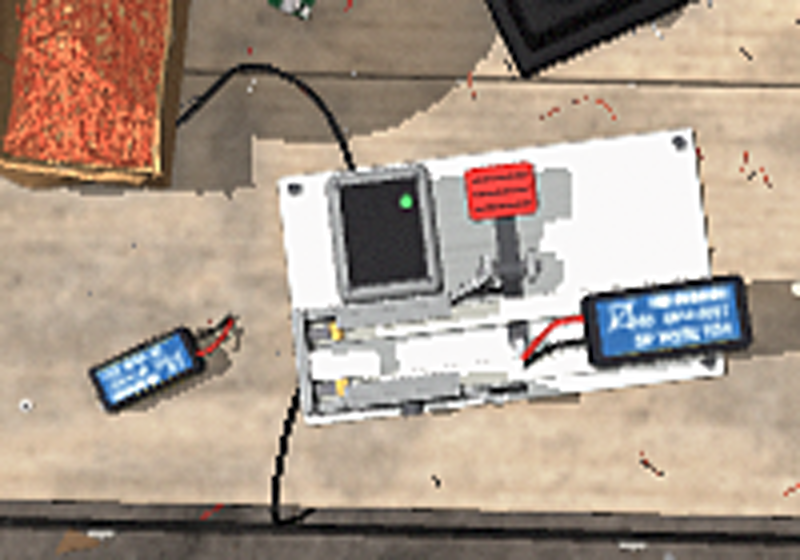

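View pics/side0c.png

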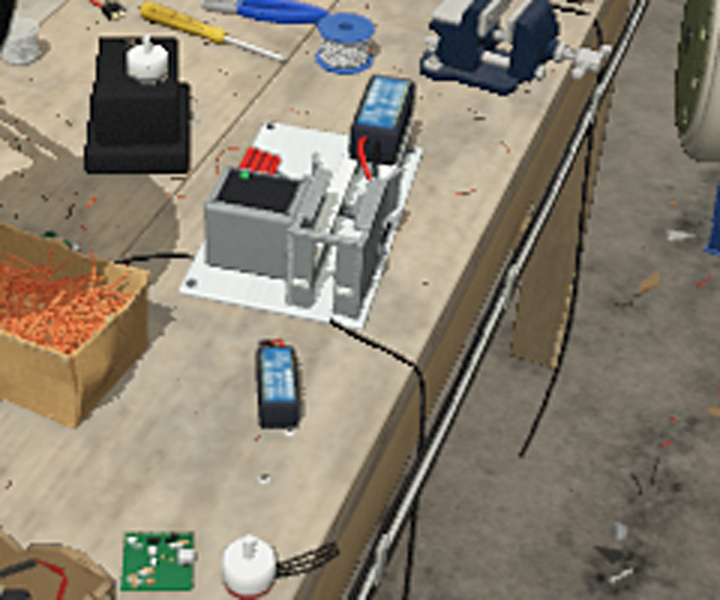

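The pack meant is at top (262,366): it sits on the runners with its top at 60 mm. The one at (269,237) lies on the bench and is smaller, so it is the look-alike. I'll measure both, along with the dock.

```bash
cat > meas.py <<'E'
from h import *
def cloud(c,r0,r1,c0,c1):
    rr,cc=np.mgrid[r0:r1,c0:c1]; d=c['depth'][r0:r1,c0:c1].astype(float)
    v=np.stack([(cc-c['cx'])/c['fx']*d,(rr-c['cy'])/c['fy']*d,d],-1)
    return rot(c['orientation']).apply(v.reshape(-1,3))+c['origin'], c['pixels'][r0:r1,c0:c1].reshape(-1,3).astype(int), (d>0).ravel()
def rect(P):
    (cx,cy),(a,b),ang=cv2.minAreaRect((P[:,:2]*1000).astype(np.float32)); return np.round([cx,cy,a,b,ang],1),np.round(np.median(P[:,2]),4)
E
python3 - <<'E'
from meas import *
c=env.read_camera('top')
P,K,ok=cloud(c,180,320,260,400)
red=ok&(K[:,0]>150)&(K[:,1]<80)&(K[:,2]<80)&(P[:,0]>0.49)
print('paddle',rect(P[red]),red.sum())
pk=ok&(P[:,2]>.053)&(P[:,2]<.068)&(P[:,1]<-0.02)&(P[:,1]>-.16)&(P[:,0]<.49); print('pack',rect(P[pk]),pk.sum())
P2,K2,ok2=cloud(c,250,290,215,262); q=ok2&(P2[:,2]>.012)&(P2[:,2]<.04); print('other',rect(P2[q]),q.sum())
pl=ok&(K.min(1)>190)&(abs(P[:,2]-.005)<.006); print('plate',rect(P[pl]))
for n,(x,y) in dict(TL=(281,180),TR=(692,130),BR=(722,373),BL=(303,425)).items():
    print(n,np.round(onplane(c,180+y/4,200+x/4,.005)*1000,1))
for t in('rear_mid',): 
    for d in env.pinpoint('top',t)[:1]: print(t,onplane(c,*d['location'],.03))
d=env.pinpoint('top','paddle_mid')[0];print('pad',onplane(c,*d['location'],.039))
c=env.read_camera('side')
for d in env.pinpoint('side','rear_mid')[:2]: print('side rear',d['score'],onplane(c,*d['location'],.03))
d=env.pinpoint('side','paddle_mid')[0];print('side pad',onplane(c,*d['location'],.039))
E
```

```text
paddle (array([5.382e+02, 3.000e-01, 2.304e+02, 8.400e+01, 7.020e+01]), np.float64(0.0391)) 173
pack (array([453.3, -62.2,  36.2,  84.7,   8.6]), np.float64(0.0607)) 781
other (array([429.2, 182. ,  24.8,  67.5,  27.1]), np.float64(0.0209)) 361
plate (array([494.7,   2.1, 249.4, 275.1,   2.6]), np.float64(0.0057))
TL [523.1 125.    5. ]
TR [553.4 -82.4   5. ]
BR [430.7 -99.    5. ]
BL [400.1 110.1   5. ]
rear_mid [ 0.44535395 -0.0057033   0.03      ]
pad [ 0.52447582 -0.00502547  0.039     ]
side rear 0.67 [ 0.44421775 -0.01416124  0.03      ]
side pad [ 0.51358241 -0.01252711  0.039     ]
```

```bash
cat >> meas.py <<'E'
ex=np.array([-.1455,.9894]);ey=np.array([-.9894,-.1455]);O=np.array([.4454,-.0075])
def dk(P): P=np.asarray(P); return np.stack([(P[...,:2]-O)@ex,(P[...,:2]-O)@ey],-1)*1000
def wd(x,y): return O+(x*ex+y*ey)/1000
E
python3 - <<'E'
from meas import *
from scipy import ndimage
c=env.read_camera('top')
P,K,ok=cloud(c,180,320,260,400);D=dk(P)
red=ok&(K[:,0]>130)&(K[:,1]<90)&(K[:,2]<90)&(abs(P[:,2]-.037)<.008)&(D[:,1]<-50)
q=D[red];print('paddle',np.percentile(q,[1,50,99],axis=0).round(1),((q.min(0)+q.max(0))/2).round(1))
pk=ok&(abs(P[:,2]-.0605)<.005)&(D[:,0]<5)
lab,n=ndimage.label(pk.reshape(140,140));i=np.argmax(np.bincount(lab.ravel())[1:])+1;pk=(lab==i).ravel()
q=D[pk];print('pack',np.percentile(q,[0.5,2,50,98,99.5],axis=0).round(1),pk.sum(),rect(P[pk]))
b=ok&(abs(P[:,2]-.058)<.006)&(D[:,1]<-22)
q=D[b];print('box',np.percentile(q,[1,50,99],axis=0).round(1))
b=ok&(P[:,2]>.06)&(P[:,2]<.072)&(D[:,0]>0)
q=D[b];print('cheeks',np.percentile(q,[1,50,99],axis=0).round(1),b.sum())
print('start tcp dock',dk(env.get_state()['tcp_pos']))
E
```

```text
paddle [[ -4.4 -85.8]
 [ 11.7 -74.5]
 [ 27.8 -62.2]] [ 11.6 -74. ]
pack [[-96.8 -17.6]
 [-95.7 -16.9]
 [-58.4   0.5]
 [-21.2  17.4]
 [-20.   17.9]] 762 (array([453.6, -64.9,  36. ,  79.2,   8.5]), np.float64(0.0607))
box [[ -43.2 -153.9]
 [  68.8  -58.3]
 [  95.4  -23.8]]
cheeks [[ 28.  -83.2]
 [ 74.1 -20.5]
 [117.4  25.7]] 805
start tcp dock [-487.46380845  307.52672398]
```

The paddle centre is at dock x ≈ 11.7, so h ≈ +17.7. The pack's 79 x 36 mm footprint fits; the other measures 67 x 25 mm. The pack's rear face is at dock x ≈ -97. Before moving I'll check what stands near the approach, and turn the tool so that tool x = dock x.

```bash
python3 - <<'E'
from meas import *
c=env.read_camera('top')
P,K,ok=cloud(c,180,310,380,500);D=dk(P)
b=ok&(P[:,2]>.02)&(D[:,0]<-100)
for lo,hi in((-140,-100),(-180,-140),(-220,-180),(-260,-220),(-300,-260)):
    m=b&(D[:,0]>=lo)&(D[:,0]<hi)
    if m.sum(): print(lo,hi,m.sum(),'maxz',P[m,2].max().round(3),'y',D[m,1].min().round(),D[m,1].max().round())
a=c['pixels'][235:290,330:400,::-1];cv2.imwrite('pics/packcrop.png',cv2.resize(a,None,fx=8,fy=8,interpolation=cv2.INTER_CUBIC))
E
for i in 1 2 3; do python3 -m creep '{"hand":[0,0,0,0,0],"delta_pos":[[0,0,0],[0,0,0],[0,0,0],[0,0,0],[0,0,0]],"turn":[-1,-1,-1,-1,-1]}' 40 ; done
```

```text
-220 -180 1211 maxz 0.076 y -85.0 114.0
-260 -220 753 maxz 0.074 y -79.0 116.0
clock: 1.82
tcp_pos: [0.2121, -0.5345, 0.2423]
orientation: [0.0, 0.917, 0.398, -0.0]
wrist_force: [0.4, -0.0, 0.2]
finger_gap: 0.0253
clock: 2.23
tcp_pos: [0.2121, -0.5345, 0.2423]
orientation: [0.0, 0.81, 0.587, -0.0]
wrist_force: [-0.3, -0.3, -0.0]
finger_gap: 0.0001
clock: 2.65
tcp_pos: [0.2121, -0.5345, 0.2423]
orientation: [0.0, 0.663, 0.748, -0.0]
wrist_force: [0.4, -1.0, 0.6]
finger_gap: 0.0
```

View pics/packcrop.png

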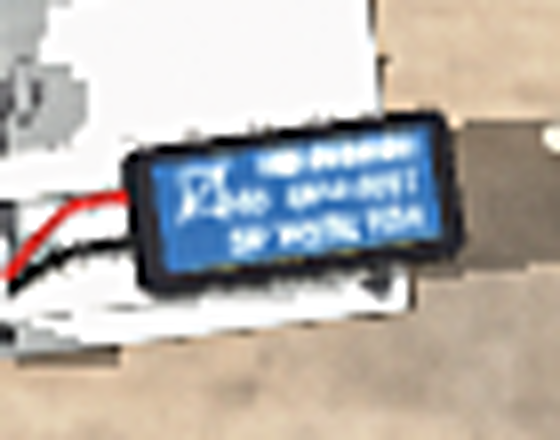

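The crop shows the leads on the left (front) and the plain rear end on the right, near full-picture (262,386). It is the right pack. Next I move behind it, staying high.

```bash
python3 -m creep '{"hand":[0,0,0,0,0],"delta_pos":[[0,0,0],[0.03,0.026,0],[0.03,0.026,0],[0.03,0.026,0],[0.03,0.026,0]],"turn":[-0.3,0,0,0,0]}'
for i in 1 2; do python3 -m creep '{"hand":[0,0,0,0,0],"delta_pos":[[0.03,0.026,0],[0.03,0.026,0],[0.03,0.026,0],[0.03,0.026,0],[0.03,0.026,0]],"turn":[0,0,0,0,0]}'; done
python3 - <<'E'
from meas import *
s=env.get_state();print(dk(s['tcp_pos']),s['tcp_pos'],s['orientation'],s['joint_pos'])
E
```

```text
clock: 3.07
tcp_pos: [0.2812, -0.4266, 0.2422]
orientation: [0.0, 0.655, 0.755, 0.0]
wrist_force: [0.0, 0.7, 0.3]
finger_gap: 0.0
clock: 3.48
tcp_pos: [0.3674, -0.2928, 0.2425]
orientation: [0.0, 0.655, 0.755, -0.0]
wrist_force: [-0.1, -0.7, 0.2]
finger_gap: -0.0001
clock: 3.9
tcp_pos: [0.4534, -0.1592, 0.2425]
orientation: [0.0, 0.655, 0.756, 0.0]
wrist_force: [0.3, -0.1, -0.1]
finger_gap: 0.0
[-151.21428162   14.1665483 ] [ 0.45338464 -0.15916011  0.24252451] [3.07753483e-04 6.55096938e-01 7.55544775e-01 2.28840079e-05] [-5.04826803e-01  1.29911174e-01 -1.87797010e-01  1.25247657e+00
 -8.32305176e-05  9.23795084e-01]
```

```bash
python3 -m creep '{"hand":[0,0,0,0,0],"delta_pos":[[0.0165,0.009,0],[0.016,0.009,0],[0,0,0.045],[0,0,0.045],[0,0,0.045]],"turn":[0,0,0,0,0]}'
python3 -m creep '{"hand":[0,0,0,0,0],"delta_pos":[[0,0,0.04],[0,0,0.03],[0,0,0.02],[0,0,0.0175],[0,0,0]],"turn":[0,0,0,0,0]}'
python3 - <<'E'
from meas import *
s=env.get_state();print(dk(s['tcp_pos']),s['tcp_pos'],s['wrist_force'])
for n in('top','side'):
    c=env.read_camera(n);save(c,n+'1.png')
    r,q=map(int,proj(c,s['tcp_pos']));r=max(r,75);a=c['pixels'][r-75:r+75,q-100:q+100,::-1];cv2.imwrite('pics/%s1c.png'%n,cv2.resize(a,None,fx=3,fy=3));print(n,r,q)
E
```

```text
clock: 4.32
tcp_pos: [0.4642, -0.1326, 0.1339]
orientation: [0.002, 0.655, 0.756, 0.0]
wrist_force: [-0.6, -0.7, -1.0]
finger_gap: -0.0
clock: 4.73
tcp_pos: [0.4613, -0.1319, 0.0456]
orientation: [-0.002, 0.655, 0.756, -0.001]
wrist_force: [-0.3, 0.7, 0.2]
finger_gap: -0.0001
[-125.39071314    2.4148391 ] [ 0.4612538  -0.13190265  0.0456434 ] [-0.28017617  0.65140374  0.24372134]
top 257 400
side 214 363
```

View pics/side1c.png

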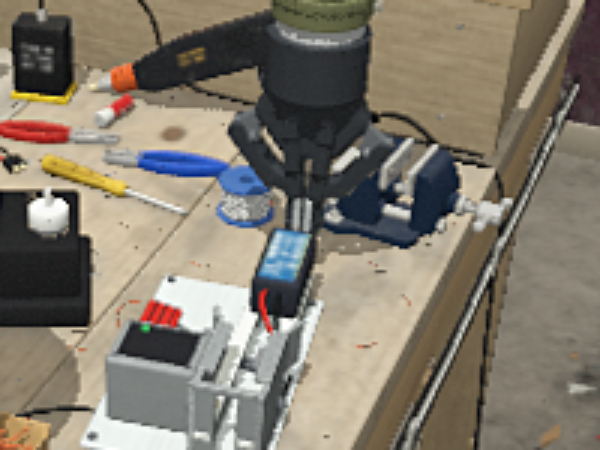

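View pics/top1c.png

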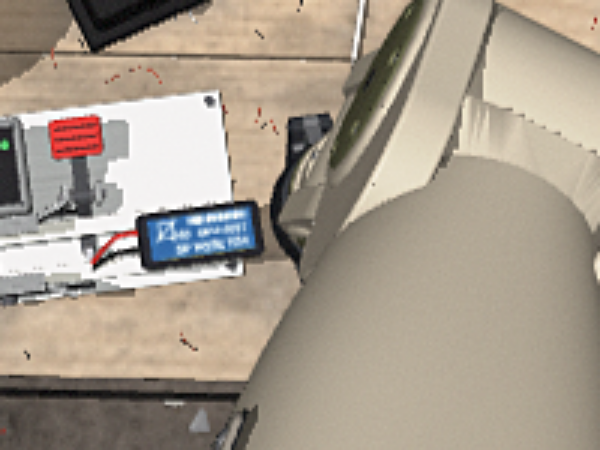

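The fingers are shut just behind the pack's rear face and in line with it, with clear space around them. I'll centre them and start a slow push.

```bash
python3 -m creep '{"hand":[0,0,0,0,0],"delta_pos":[[0.004,0.0025,0],[0.004,0,0],[0.004,0,0],[0.004,0,0],[0,0,0]],"turn":[0,0,0,0,0]}'
for i in 1 2; do python3 -m creep '{"hand":[0,0,0,0,0],"delta_pos":[[0.004,0,0],[0.004,0,0],[0.004,0,0],[0.004,0,0],[0.004,0,0]],"turn":[0,0,0,0,0]}'; done
python3 - <<'E'
from meas import *
s=env.get_state();f=s['wrist_force'];print(dk(s['tcp_pos']),s['tcp_pos'],'along',f[:2]@ex,'y',f[:2]@ey)
c=env.read_camera('side');save(c,'side2.png')
cv2.imwrite('pics/side2c.png',cv2.resize(c['pixels'][170:320,270:420,::-1],None,fx=4,fy=4,interpolation=cv2.INTER_CUBIC))
E
```

```text
clock: 5.25
tcp_pos: [0.4635, -0.1192, 0.0488]
orientation: [0.0, 0.655, 0.756, 0.0]
wrist_force: [-0.4, 0.9, -0.5]
finger_gap: -0.0
clock: 5.67
tcp_pos: [0.4614, -0.104, 0.0485]
orientation: [0.0, 0.655, 0.756, -0.0]
wrist_force: [0.3, -0.4, 0.9]
finger_gap: -0.0003
clock: 6.08
tcp_pos: [0.4589, -0.0879, 0.0483]
orientation: [0.0, 0.655, 0.756, -0.0]
wrist_force: [0.3, -1.8, 1.3]
finger_gap: -0.0001
[-81.53547864  -1.68281737] [ 0.45892727 -0.08791971  0.04830367] along -1.8647641653582039 y 0.003775009554690524
```

View pics/side2c.png

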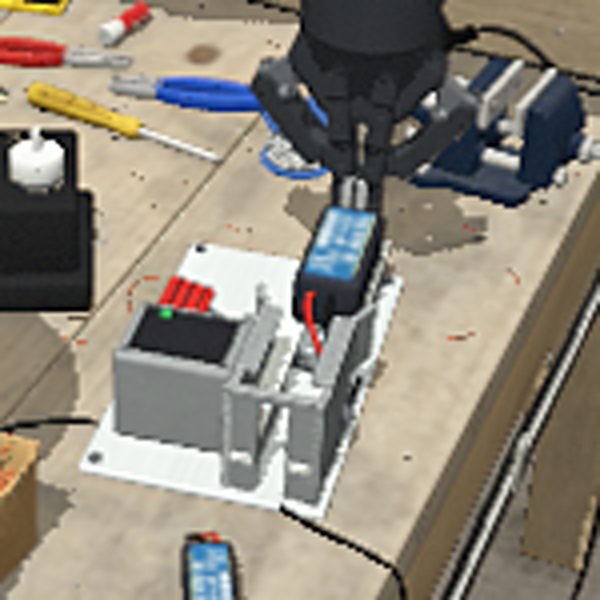

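```bash
python3 -m creep '{"hand":[0,0,0,0,0],"delta_pos":[[0.004,-0.002,0],[0.004,0,0],[0.004,0,0],[0.004,0,0],[0.004,0,0]],"turn":[0,0,0,0,0]}'
python3 - <<'E'
from meas import *
s=env.get_state();f=s['wrist_force'];print(dk(s['tcp_pos']),s['tcp_pos'],'along',f[:2]@ex,'y',f[:2]@ey)
c=env.read_camera('top');save(c,'top3.png')
cv2.imwrite('pics/top3c.png',cv2.resize(c['pixels'][200:300,260:410,::-1],None,fx=5,fy=5,interpolation=cv2.INTER_CUBIC))
E
```

```text
clock: 6.55
tcp_pos: [0.4549, -0.0722, 0.0482]
orientation: [-0.0, 0.655, 0.756, -0.0]
wrist_force: [-0.6, -2.0, 0.3]
finger_gap: -0.0002
[-6.54185539e+01  3.84689278e-02] [ 0.45487956 -0.07222537  0.04819891] along -1.941939114802832 y 0.8456024337719145
```

View pics/top3c.png

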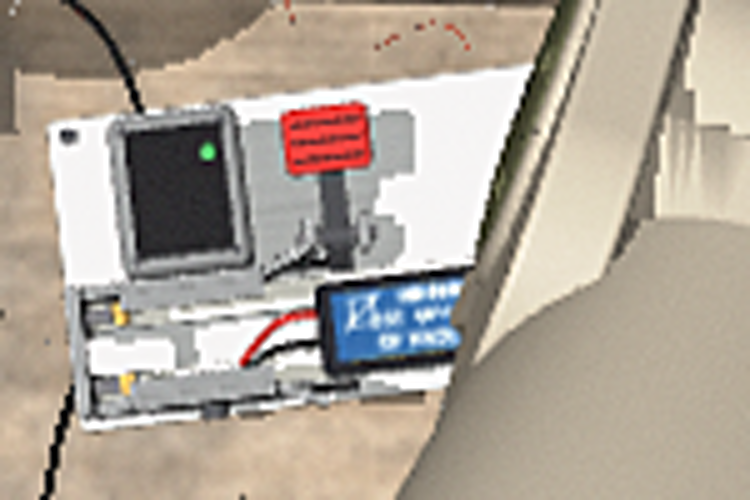

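The pack's front edge is at crop (322,320), straight and in line with the flares. I carry on.

```bash
for i in 1 2; do python3 -m creep '{"hand":[0,0,0,0,0],"delta_pos":[[0.004,0,0],[0.004,0,0],[0.004,0,0],[0.004,0,0],[0.004,0,0]],"turn":[0,0,0,0,0]}';done
python3 - <<'E'
from meas import *
s=env.get_state();f=s['wrist_force'];print(dk(s['tcp_pos']),s['tcp_pos'],'along',f[:2]@ex,'y',f[:2]@ey)
c=env.read_camera('side');save(c,'side4.png')
cv2.imwrite('pics/side4c.png',cv2.resize(c['pixels'][190:310,270:420,::-1],None,fx=5,fy=5,interpolation=cv2.INTER_CUBIC))
E
```

```text
clock: 7.02
tcp_pos: [0.4527, -0.0564, 0.0482]
orientation: [-0.0, 0.655, 0.756, -0.0]
wrist_force: [0.0, -2.0, -1.0]
finger_gap: 0.0002
clock: 7.43
tcp_pos: [0.4505, -0.0406, 0.0483]
orientation: [0.0, 0.655, 0.756, -0.0]
wrist_force: [0.9, -0.8, -2.0]
finger_gap: -0.0002
[-33.48675812  -0.2632529 ] [ 0.45053236 -0.04059076  0.04829452] along -0.9541648056980361 y -0.7238576882937798
```

View pics/side4c.png

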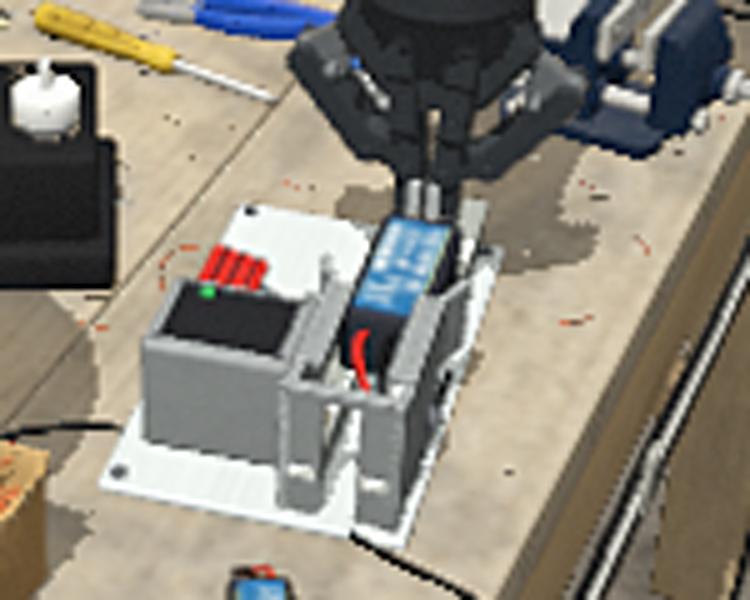

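The pack's front is now between the cheeks and the force is low. After 30 mm more I'll creep.

```bash
python3 -m creep '{"hand":[0,0,0,0,0],"delta_pos":[[0.004,0,0],[0.004,0,0],[0.004,0,0],[0.004,0,0],[0.004,0,0]],"turn":[0,0,0,0,0]}'
python3 -m creep '{"hand":[0,0,0,0,0],"delta_pos":[[0.003,0,0],[0.003,0,0],[0.003,0,0],[0.003,0,0],[0.002,0,0]],"turn":[0,0,0,0,0]}'
python3 - <<'E'
from meas import *
s=env.get_state();f=s['wrist_force'];print(dk(s['tcp_pos']),s['tcp_pos'],'along',f[:2]@ex,'y',f[:2]@ey)
E
```

```text
clock: 7.9
tcp_pos: [0.4483, -0.0248, 0.0483]
orientation: [0.0, 0.655, 0.756, -0.0]
wrist_force: [0.5, -1.6, 0.2]
finger_gap: -0.0001
clock: 8.32
tcp_pos: [0.4467, -0.0138, 0.0483]
orientation: [0.0, 0.655, 0.756, -0.0]
wrist_force: [0.2, -1.9, 0.1]
finger_gap: 0.0001
[-6.41786289 -0.41560363] [ 0.44674489 -0.01378884  0.04830815] along -1.9137044757908235 y 0.07446662475501778
```

Now I creep at about 1 mm per row, 5 mm per call, and watch the force.

```bash
cat > st.py <<'E'
from meas import *
s=env.get_state();f=s['wrist_force'];print('dock',dk(s['tcp_pos']).round(2),'z',s['tcp_pos'][2].round(4),'along %.2f y %.2f z %.2f'%(f[:2]@ex,f[:2]@ey,f[2]))
E
for i in 1 2; do python3 -m creep '{"hand":[0,0,0,0,0],"delta_pos":[[0.00125,0,0],[0.00125,0,0],[0.00125,0,0],[0.00125,0,0],[0,0,0]],"turn":[0,0,0,0,0]}' >/dev/null; python3 st.py; done
```

```text
dock [-2.51 -0.44] z 0.0483 along -0.88 y 0.47 z 0.22
dock [ 1.55 -0.42] z 0.0483 along -0.80 y -0.45 z 0.92
```

```bash
for i in 1 2; do python3 -m creep '{"hand":[0,0,0,0,0],"delta_pos":[[0.0007,0,0],[0.0007,0,0],[0.0007,0,0],[0.0007,0,0],[0,0,0]],"turn":[0,0,0,0,0]}' >/dev/null; python3 st.py; done
```

```text
dock [ 3.69 -0.44] z 0.0483 along -1.12 y -1.50 z -0.71
dock [ 5.88 -0.49] z 0.0483 along -0.48 y -0.63 z -0.29
```

```bash
for i in 1 2; do python3 -m creep '{"hand":[0,0,0,0,0],"delta_pos":[[0.0005,0,0],[0.0005,0,0],[0.0005,0,0],[0.0005,0,0],[0,0,0]],"turn":[0,0,0,0,0]}' >/dev/null; python3 st.py; done
```

```text
dock [ 7.12 -0.6 ] z 0.0483 along -4.03 y -0.78 z -0.30
dock [ 8.33 -0.93] z 0.0485 along -6.76 y -1.56 z -0.61
```

```bash
for i in 1 2; do python3 -m creep '{"hand":[0,0,0,0,0],"delta_pos":[[0.0003,0,0],[0.0003,0,0],[0.0003,0,0],[0,0,0],[0,0,0]],"turn":[0,0,0,0,0]}' >/dev/null; python3 st.py; done
```

```text
dock [ 8.74 -1.14] z 0.0486 along -6.29 y -1.43 z 0.01
dock [ 9.17 -1.31] z 0.0486 along -7.31 y -1.26 z 0.74
```

```bash
for i in 1 2; do python3 -m creep '{"hand":[0,0,0,0,0],"delta_pos":[[0.0004,0,0],[0.0004,0,0],[0.0004,0,0],[0,0,0],[0,0,0]],"turn":[0,0,0,0,0]}' >/dev/null; python3 st.py; done
```

```text
dock [ 9.78 -1.49] z 0.0487 along -9.08 y -2.01 z -0.41
dock [10.13 -1.71] z 0.0488 along -10.78 y -1.18 z -1.05
```

The force rose from about 1 N at x ≈ 6.2 to about 11 N at 10.1, roughly 2.5 N/mm over 4 mm. That is the contacts, nearly bottomed. I back off slowly and look.

```bash
for i in 1 2; do python3 -m creep '{"hand":[0,0,0,0,0],"delta_pos":[[-0.0008,0,0],[-0.0008,0,0],[-0.0008,0,0],[-0.0008,0,0],[-0.0008,0,0]],"turn":[0,0,0,0,0]}' >/dev/null; python3 st.py; done
python3 -m creep '{"hand":[0,0,0,0,0],"delta_pos":[[-0.006,0,0],[-0.01,0,0],[-0.015,0,0],[-0.01,0,-0.015],[0,0,-0.03]],"turn":[0,0,0,0,0]}'
python3 -m creep '{"hand":[0,0,0,0,0],"delta_pos":[[0,0,-0.04],[-0.02,0,-0.04],[-0.03,0,-0.03],[-0.03,0,0],[-0.03,0,0]],"turn":[0,0,0,0,0]}'
python3 -m creep '{"hand":[0,0,0,0,0],"delta_pos":[[-0.03,0,0],[0,0,0],[0,0,0],[0,0,0],[0,0,0]],"turn":[0,0,0,0,0]}'
python3 st.py
python3 - <<'E'
from meas import *
from scipy import ndimage
c=env.read_camera('top');save(c,'top5.png')
P,K,ok=cloud(c,180,320,260,400);D=dk(P)
red=ok&(K[:,0]>130)&(K[:,1]<90)&(K[:,2]<90)&(abs(P[:,2]-.037)<.008)&(D[:,1]<-50)
q=D[red];print('paddle',((q.min(0)+q.max(0))/2).round(1),red.sum(),np.median(P[red,2]))
pk=ok&(abs(P[:,2]-.0605)<.004)&(abs(D[:,1])<14)&(D[:,0]<90)
q=D[pk];print('pack',np.percentile(q,[.5,2,50,98],axis=0).round(1),pk.sum())
cv2.imwrite('pics/top5c.png',cv2.resize(c['pixels'][200:300,260:410,::-1],None,fx=5,fy=5,interpolation=cv2.INTER_CUBIC))
E
```

```text
dock [ 8.32 -1.  ] z 0.0485 along -5.76 y -0.69 z -1.10
dock [ 6.54 -0.11] z 0.0482 along -0.99 y -0.28 z 0.80
clock: 13.73
tcp_pos: [0.4473, -0.0347, 0.0823]
orientation: [-0.003, 0.656, 0.755, -0.001]
wrist_force: [0.5, -0.4, 0.4]
finger_gap: -0.0002
clock: 14.15
tcp_pos: [0.463, -0.1226, 0.1743]
orientation: [0.002, 0.655, 0.756, 0.001]
wrist_force: [0.4, 0.4, -0.5]
finger_gap: -0.0001
clock: 14.57
tcp_pos: [0.4648, -0.144, 0.172]
orientation: [-0.001, 0.655, 0.756, -0.0]
wrist_force: [0.9, 0.8, -0.3]
finger_gap: -0.0
dock [-137.85    0.66] z 0.172 along 0.67 y -1.02 z -0.34
paddle [ 12.  -73.9] 183 0.03897167066825735
pack [[ 18.  -13.9]
 [ 19.2 -13.6]
 [ 52.9  -0.6]
 [ 88.3  12.8]] 529
```

View pics/top5c.png

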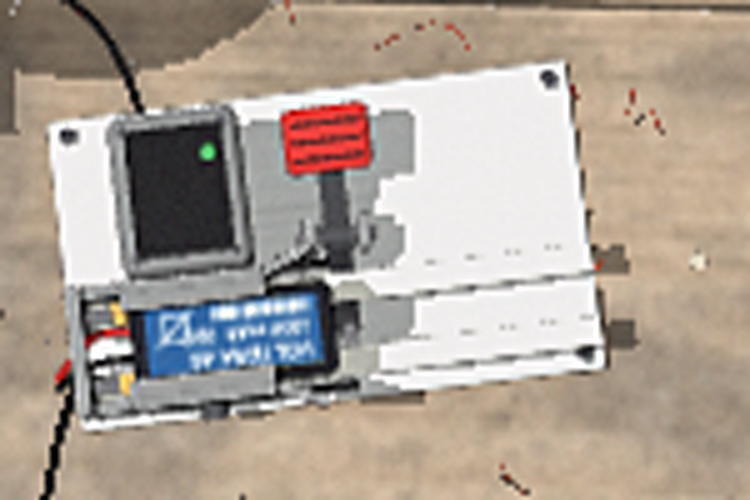

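The pack sits inside the cheeks, with its rear face at crop (330,325), dock x ≈ 18. The dark tooth slot is open right behind it at (348,320) and the paddle is still up, so the pack is home. Next I move over the paddle.

```bash
python3 -m creep '{"hand":[0,0,0,0,0],"delta_pos":[[0.0374,0.0194,0],[0.0374,0.0194,0],[0.0374,0.0194,0],[0.0374,0.0194,0],[0.0374,0.0194,0]],"turn":[0,0,0,0,0]}'>/dev/null
python3 -m creep '{"hand":[0,0,0,0,0],"delta_pos":[[0,0,0],[0,0,0],[0,0,0.03],[0,0,0.03],[0,0,0.02]],"turn":[0,0,0,0,0]}'
python3 -m creep '{"hand":[0,0,0,0,0],"delta_pos":[[0,0,0.02],[0,0,0.02],[0,0,0.01],[0,0,0],[0,0,0]],"turn":[0,0,0,0,0]}' >/dev/null
python3 st.py
python3 - <<'E'
from meas import *
c=env.read_camera('side');save(c,'side6.png')
cv2.imwrite('pics/side6c.png',cv2.resize(c['pixels'][170:310,260:420,::-1],None,fx=4,fy=4,interpolation=cv2.INTER_CUBIC))
E
```

```text
clock: 15.45
tcp_pos: [0.5198, 0.0138, 0.1067]
orientation: [-0.0, 0.655, 0.755, -0.001]
wrist_force: [-0.4, -0.4, 0.0]
finger_gap: -0.0003
dock [ 10.1  -77.51] z 0.0683 along -0.83 y -0.32 z -0.10
```

View pics/side6c.png

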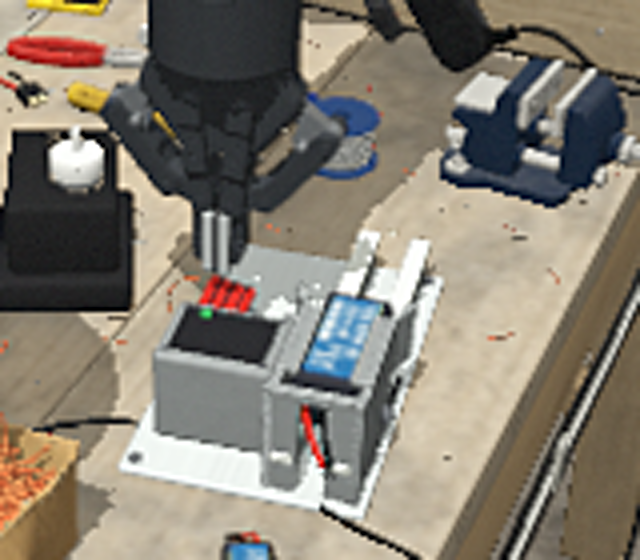

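The closed fingers are right above the red paddle at crop (228,290). I lower them to just above it and then press in small steps.

```bash
python3 -m creep '{"hand":[0,0,0,0,0],"delta_pos":[[0.002,0,0.006],[0,0,0.006],[0,0,0.005],[0,0,0],[0,0,0]],"turn":[0,0,0,0,0]}'>/dev/null;python3 st.py
for i in 1 2; do python3 -m creep '{"hand":[0,0,0,0,0],"delta_pos":[[0,0,0.0012],[0,0,0.0012],[0,0,0.0012],[0,0,0],[0,0,0]],"turn":[0,0,0,0,0]}'>/dev/null;python3 st.py; done
```

```text
dock [ 12.25 -77.76] z 0.0544 along 0.82 y 0.93 z -0.98
dock [ 12.07 -78.2 ] z 0.052 along 0.06 y -0.59 z 1.11
dock [ 12.02 -79.23] z 0.0497 along 0.34 y -0.44 z 5.17
```

```bash
for i in 1 2 3; do python3 -m creep '{"hand":[0,0,0,0,0],"delta_pos":[[0,0,0.001],[0,0,0.001],[0,0,0.001],[0,0,0],[0,0,0]],"turn":[0,0,0,0,0]}'>/dev/null;python3 st.py; done
```

```text
dock [ 11.87 -79.29] z 0.0472 along -0.31 y -2.09 z 5.05
dock [ 12.17 -77.24] z 0.0436 along -0.94 y -1.10 z 2.30
dock [ 12.33 -77.17] z 0.0411 along 0.08 y -0.53 z -0.59
```

The force built to 5 N, then fell to nothing: the catch has gone over centre. I follow down a little to be sure, then withdraw.

```bash
for i in 1 2; do python3 -m creep '{"hand":[0,0,0,0,0],"delta_pos":[[0,0,0.001],[0,0,0.001],[0,0,0.001],[0,0,0],[0,0,0]],"turn":[0,0,0,0,0]}'>/dev/null;python3 st.py; done
python3 -m creep '{"hand":[0,0,0,0,0],"delta_pos":[[0,0,-0.01],[0,0,-0.03],[0,0,-0.04],[0,0,-0.04],[0,0,-0.03]],"turn":[0,0,0,0,0]}'>/dev/null
for i in 1 2; do python3 -m creep '{"hand":[0,0,0,0,0],"delta_pos":[[-0.035,-0.01,0],[-0.035,-0.01,0],[-0.035,-0.01,0],[-0.025,-0.01,0],[0,0,0]],"turn":[0,0,0,0,0]}'>/dev/null;done
python3 st.py
python3 - <<'E'
from meas import *
c=env.read_camera('top');save(c,'top7.png')
P,K,ok=cloud(c,180,320,260,400);D=dk(P)
red=ok&(K[:,0]>130)&(K[:,1]<90)&(K[:,2]<90)&(P[:,2]<.045)&(D[:,1]<-50)&(D[:,1]>-100)&(abs(D[:,0])<40)
q=D[red];print('paddle',((q.min(0)+q.max(0))/2).round(1),red.sum(),np.median(P[red,2]))
pk=ok&(abs(P[:,2]-.0605)<.004)&(abs(D[:,1])<14)&(D[:,0]<90)
q=D[pk];print('pack',np.percentile(q,[.5,2,50,98],axis=0).round(1),pk.sum())
t=ok&(abs(D[:,1])<8)&(D[:,0]>5)&(D[:,0]<17);print('tooth z',np.percentile(P[t,2],[5,50,95,100]).round(4))
s=env.read_camera('side');save(s,'side7.png')
a=cv2.resize(c['pixels'][200:300,260:410,::-1],(600,400),interpolation=cv2.INTER_CUBIC)
b=cv2.resize(s['pixels'][190:310,270:420,::-1],(750,600),interpolation=cv2.INTER_CUBIC)
cv2.imwrite('pics/top7c.png',a);cv2.imwrite('pics/side7c.png',b)
E
```

```text
dock [ 12.14 -77.92] z 0.0392 along -0.17 y -0.62 z 0.17
dock [ 12.11 -77.97] z 0.0368 along 0.97 y 0.71 z 0.42
dock [-198.63  -12.72] z 0.1574 along -0.46 y -0.03 z -0.74
paddle [ 11.2 -78.5] 153 0.021873707054176128
pack [[ 18.  -13.8]
 [ 19.1 -13.3]
 [ 52.6  -0.7]
 [ 88.3  13.1]] 523
tooth z [0.0041 0.0242 0.047  0.0482]
```

View pics/top7c.png

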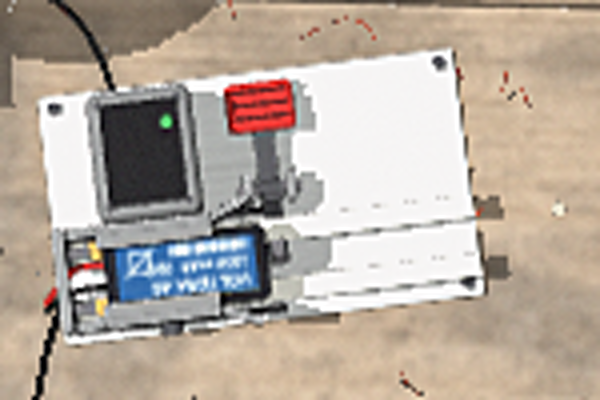

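View pics/side7c.png

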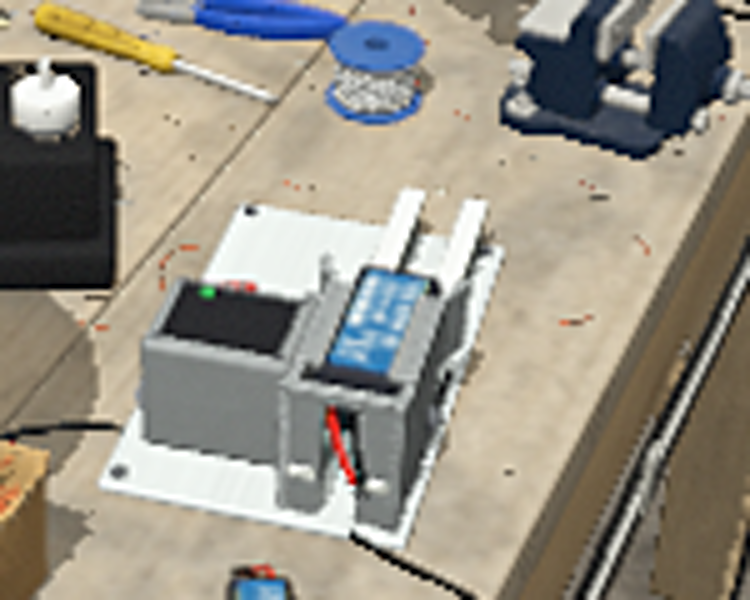

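The paddle is down at 22 mm. The tooth stands about 45 mm high behind the pack, at crop (280,247). The pack is unmoved with its rear at x ≈ 18, and the robot is clear, so I hand in.

```bash
python3 -c "
from workcell import env
print(env.get_state()['clock'],env.hand_in())"
```

```text
the job is handed in; nothing more can be done
20.6 None
```

The battery pack is home in the dock and the catch has snapped over behind it. I handed the job in at 20.6 s with the arm clear of the dock.

**Push:** With the gripper closed, I slid the pack along the dock at about 1–2 N. I met the contacts by feel and pressed about 4 mm into them, to about 11 N, then backed off slowly. The latch unit turned out to be clamped about 17.7 mm further along the dock than nominal.

**Catch:** The paddle took about 5 N in the readings, then went over centre and the force fell to zero.

**Last checks:**
- **Paddle:** it is down at about 22 mm (21 expected).
- **Tooth:** it stands about 45–48 mm above the bench, right behind the pack (43 expected). That reading is a little high but clearly up.
- **Pack:** its rear face is at dock x ≈ 18 mm, the same before and after the catch snapped.
- **Other things on the bench:** I made no contact with them, and those in the last close-ups look undisturbed. I did not check each one separately.

No check failed.

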